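Close the sample jar, then hold the turntable's index plunger out

ROBOT

A 6-joint arm with a two-finger parallel gripper is mounted at the origin on the work surface. World frame = base frame: x ahead of the robot, y to its left, z up, the work surface at z = 0. Lengths are in m, angles in rad, forces in N, time in s.
With the tool pointing down it reaches from about 0.25 to 0.725 m from the base axis. Payload 4 kg.
Tool frame: the origin (TCP) lies midway between the tips of the shut fingers; the grasp point (between the pads) lies 19 mm behind it; z points along the fingers, y is the direction in which the jaws open and shut (so a half turn about z gives the same grasp; the last joint's range is limited). The gripper opens to 85 mm and grips with 20 to 120 N. Pads are 22 mm wide; open, the fingers measure 114 mm over their backs; the gripper's body (76 mm by 85 mm) begins 54 mm behind the grasp point. The pads swing forward as they close: fully open they stand 13 mm farther back than shut.
Start: joints at [1.298, 0.241, 0.005, 1.335, 0, 1.571], TCP at [0.135, 0.482, 0.231] pointing down, gripper open.
Joint ranges: [-2.72, 2.72], [-1.05, 1.87], [-1.09, 1.28], [-1.99, 2.15], [-1.42, 1.44], [-3.14, 3.14]. Speed limits (rad/s): [2.79, 2.79, 3.14, 3.14, 3.14, 3.14].

INTERFACE

Orientations are given as a unit quaternion [x, y, z, w].
In Python, from workcell import monitor, cams, order gives the robot as it stands.
- The arm moves only by the tool send_rows, never from a script. Its argument "moves" is a list of rows, each a list of 4 numbers: the shift along the tool's x, y, z as a fraction of full scale, then the turn about the tool's z as a fraction of full scale. A call has 1 to 20 rows; each row shifts and turns the commanded pose from where the row before left it, along the tool's axes as they then stand; what a row does not reach is not made up. Full scale, the value 1, is 100 cm for a shift and 0.1 rad for a turn. A row lasts 1/10 s, in which the tool goes at most 50 mm and 8.59 degrees, less where a joint would pass 70% of its speed; a pose out of reach is approached as far as the arm can. A call with a number of a shift or a turn outside -1 to 1 is refused whole. A call with a gripper value outside its range is refused whole. "claw" is the gripper's target within -1 to 1 (fully open at 1, half-way at 0, shut at -1), set as the call begins (left out, the last holds). The fingers move at their own pace and stop on an object; the grip force is fixed at half the most. Time passes only in rows, so rows that do not move let the fingers close. It gives the time, the measured TCP pose, the force and the opening at its end, in the units of the state.
- monitor.get_obs(): the state, without advancing time (a new reading comes with each control period).
- cams.camera(name): name is "scene" or "top" or "wrist"; returns (picture, depth): 384x512x3 uint8, blue, green, red; 384x512 float32, m along the optical axis (not along the pixel's ray), 0 where there is no reading.
- cams.camera_info(name): a dict with "intrinsics" (3x3 intrinsics, pixels), "T" (4x4, takes a point from camera to world coordinates); the wrist camera has in their place "mount" (4x4, takes a point from camera to tool coordinates, whose origin is the TCP and whose axes are the flange's). Camera axes: x right, y up, looking along -z (the intrinsics and any distortion apply to the point x, -y, -z); pixel columns grow to the right and rows downward; lengths in m; the calibration is good to about 2 mm. A picture is of the moment at which its call begins: read the wrist's pose just before it. camera_info takes no time and is no camera call.
- order.job_done(): hands the job in, once; it reports no verdict.
The state is a dict: "clock": time; "joint_pos": joint angles; "joint_vel": joint speeds; "tau": joint torques, N m; "eef_pos": TCP position; "tool_rot": TCP orientation; "ft_force": force on the tool from outside, world axes, zero at the start; "ft_torque": the same for the moment, N m; "grip_width": finger opening in m.
Only numpy, scipy, OpenCV 4.12 (cv2) and the standard library are available. Lean on these libraries where they do the work, as an engineer would, in place of code of your own. Each camera call takes 0.05 s, during which the arm holds its last target.

TASK

On the indexing turntable one of the three steel jars has been loaded and still stands open: put the lid that lies on the bench onto it so that it sits fully home, and let go of it. Then pull the red knob of the turntable's sprung index plunger fully back, away from the turntable, so that the pin is clear of its seat hole, and finish while holding it there (do not let go: a colleague will turn the table meanwhile). Leave the open jar in its well and the two closed jars, the bottle and the brush where they are.

Things in the scene. Friction and masses are not known exactly. Their poses are not given: they have to be found in the camera images.
- turntable: Fixed indexing turntable (its disc does not turn here): grey base plate 240 x 240 x 12 mm, aluminium disc 220 mm across, top 72 mm above the bench. Origin: on the bench at the centre, z up. Three blue collars (71 mm across, 10 mm high) hold the jars, centred at own x, y (0, 68), (-59, -34), (59, -34) mm; any jar may stand in any collar. The index plunger is on its own -y side.
- plunger (a joint): Travel (m) of the index plunger, a steel pin with a red knob sliding level along the turntable's own y axis. 0 = seated 10 mm deep in the seat hole, where its spring holds it; grows as the knob is pulled outward, away from the turntable (own -y); end stop at 0.018. The spring pulls it back in with 5 N at 0, rising to 11 N at 0.018; released, it springs back.
- pull_knob (a point): Red knob of the plunger; axes as the turntable's. The point: on the pin's axis, mid-grip, 60 mm above the bench, 172 mm from the turntable's centre when seated. Grip: level cylinder 20 mm across, own y +18 to -18 mm (inner end 4 mm from the bracket when seated), then an end disc 32 mm across, 7 mm thick, to hook behind. Pinch it from above across own x; the base below it is 12 mm high.
- seat_hole (a point): Mouth of the seat hole (brass bush) in the disc's rim, 60 mm above the bench, 112 mm from the turntable's centre. Between it and the knob the pin (10 mm across) runs through a fixed blue bracket 34 mm wide, 128 to 150 mm from the turntable's centre, top 78 mm above the bench.
- open_jar: Loaded steel jar without a lid, white grinding balls in it: outside diameter 60 mm, height 58 mm, wall 3 mm, opening 54 mm. Standing loose in one of the blue collars (1.5 mm play). Origin: centre of its underside, z up.
- jar_rim (a point): Centre of the open jar's mouth, at the height of its rim (130 mm above the bench).
- lid: Loose lid, about 90 g, right way up on the bench. From below: grey plug 49 mm across, 8 mm high, chamfered foot (goes into the jar's mouth); black flange 64 mm across, 5 mm thick (rests on the rim); orange grip post 20 mm across, from 13 to 43 mm above the origin. Origin: centre of the plug's underside, z up; at height 0 on the bench, 8 mm below the rim when fully home.
- closed_jar_a: Closed steel jar with the same kind of lid on it, 60 mm in diameter, 93 mm high in all, standing loose in a collar. To be left alone. Origin: centre of its underside.
- closed_jar_b: The other closed jar, alike. To be left alone. Origin: centre of its underside.
- bottle: Amber bottle, 56 mm in diameter, 120 mm high and a cap, on the bench. To be left alone. Origin: centre of its underside.
- brush: Hand brush about 160 mm long lying on the bench. To be left alone. Origin: centre of its underside; it lies along its x axis.

How it is judged:
On the way, in this order (a step that is already met when the one before it is completed fails the run):
1. the lid sits fully home on the open jar and has been let go, the plunger still in (horizontal distance between lid and jar_rim below 0.005 m and z of lid in the frame of jar_rim between -0.011 and -0.0055 m and angle between each of lid, open_jar's own z axis and vertical below 0.08 rad and contact force between each of the arm, the fingers and lid below 0.3 N and value of joint plunger below 0.008 m), for 0.3 s.
2. the plunger is pulled fully back by the gripper (value of joint plunger above 0.015 m and contact force between the fingers and plunger above 3 N), for 0.3 s.
At the end, for the whole second after the job is handed in: The gripper still holds the red knob: plunger at least 15 mm out of 18, pressed by the fingers with over 3 N. The lid is released on the open jar: within 5 mm of the mouth centre, plug within 2.5 mm of home, lid and jar upright within 0.08 rad, jar within 10 mm of its start (all of step 2 and horizontal distance between lid and jar_rim below 0.005 m and z of lid in the frame of jar_rim between -0.011 and -0.0055 m and angle between each of lid, open_jar's own z axis and vertical below 0.08 rad and contact force between each of the arm, the fingers and lid below 0.3 N and distance of open_jar from where it was at the start of the episode below 0.01 m); the arm keeps its last pose, push and grip.
It fails at once if the closed jar a is moved more than 15 mm (distance of closed_jar_a from where it was at the start of the episode above 0.015 m).
It fails at once if the closed jar b is moved more than 15 mm (distance of closed_jar_b from where it was at the start of the episode above 0.015 m).
It fails at once if the bottle is moved more than 25 mm (distance of bottle from where it was at the start of the episode above 0.025 m).
It fails at once if the brush is moved more than 25 mm (distance of brush from where it was at the start of the episode above 0.025 m).
It also fails if it takes over 45 s, if anything falls off the work surface, if the arm or the gripper's body presses on something with over 40 N, if the wrist force passes 120 N, or if a joint passes its speed limit or range.

## Working session

There is one attempt and no reset: what is moved stays moved. The work goes in short steps, Python scripts to look and compute and a tool call to move; the robot and the scene stay as the last step left them, time stands still between calls to the robot, and variables do not carry over. Pictures are saved under pics/ and viewed, and the job is handed in when it is done.

Besides the shell and the picture viewer there is one more tool, called after "Request:" as name([rows], argument=value, ...), one row to a line, values as JSON. send_rows: Moves the arm, as the interface text tells. Its arguments: {"type":"object","properties":{"moves":{"type":"array","items":{"type":"array","items":{"type":"number","minimum":-1,"maximum":1}}},"claw":{"type":"number"}},"required":["moves"]}

```bash
mkdir -p pics; ls; cat > h.py <<'E'
from workcell import monitor, cams, order
import numpy as np, cv2
from scipy.spatial.transform import Rotation as R
def grab(n,name=None):
    o=monitor.get_obs(); im,d=cams.camera(n); ci=cams.camera_info(n)
    K=np.array(ci["intrinsics"])
    if "T" in ci: T=np.array(ci["T"])
    else:
        W=np.eye(4); W[:3,:3]=R.from_quat(o["tool_rot"]).as_matrix(); W[:3,3]=o["eef_pos"]; T=W@np.array(ci["mount"])
    if name: cv2.imwrite(f"pics/{name}.png",im)
    np.savez(f"{name or n}.npz",im=im,d=d,K=K,T=T)
    return im,d,K,T
def load(name):
    z=np.load(name+".npz"); return z["im"],z["d"],z["K"],z["T"]
def ray(K,T,u,v):
    c=np.linalg.inv(K)@np.array([u,v,1.0]); c=np.array([c[0],-c[1],-c[2]])
    return T[:3,3],T[:3,:3]@c
def onplane(K,T,u,v,z):
    p,r=ray(K,T,u,v); return p+r*(z-p[2])/r[2]
def deproj(d,K,T):
    v,u=np.indices(d.shape); c=np.stack([(u-K[0,2])/K[0,0]*d,-(v-K[1,2])/K[1,1]*d,-d],-1)
    return c@T[:3,:3].T+T[:3,3]
def tri(rays):
    A=np.zeros((3,3));b=np.zeros(3)
    for p,r in rays:
        r=r/np.linalg.norm(r);M=np.eye(3)-np.outer(r,r);A+=M;b+=M@p
    return np.linalg.solve(A,b)
E
python3 - <<'E'
from h import *
for n in("scene","top","wrist"):
    im,d,K,T=grab(n,n+"0"); print(n,K.tolist(),T.round(3).tolist(),(d>0).mean()); 
    print({k:v for k,v in cams.camera_info(n).items() if k not in("intrinsics","T","mount")})
print(monitor.get_obs())
E
```

```text
pics
scene [[458.18707131572785, 0.0, 254.80003914676556], [0.0, 458.18707131572785, 182.60308671770767], [0.0, 0.0, 1.0]] [[0.607, -0.455, 0.651, 1.332], [0.794, 0.361, -0.489, -0.551], [-0.012, 0.814, 0.581, 0.793], [0.0, 0.0, 0.0, 1.0]] 0.9911142985026041
{}
top [[456.94366735322484, 0.0, 249.82321509877738], [0.0, 456.94366735322484, 200.05108216923733], [0.0, 0.0, 1.0]] [[0.03, 0.99, -0.141, 0.391], [-1.0, 0.03, -0.002, 0.02], [0.002, 0.141, 0.99, 1.332], [0.0, 0.0, 0.0, 1.0]] 0.9961140950520834
{}
wrist [[339.8979933619092, 0.0, 255.75761340547675], [0.0, 339.8979933619092, 193.35676292300394], [0.0, 0.0, 1.0]] [[0.27, -0.924, -0.271, 0.065], [0.963, 0.258, 0.077, 0.5], [-0.001, -0.281, 0.96, 0.373], [0.0, 0.0, 0.0, 1.0]] 0.9960428873697916
{}
{'clock': 0.15, 'joint_pos': array([ 1.29801085e+00,  2.41230536e-01,  4.04608489e-03,  1.33520277e+00,
       -2.04789444e-07,  1.57082486e+00]), 'joint_vel': array([ 0.00040884, -0.00108354,  0.00379739, -0.00051047,  0.00141526,
       -0.00186538]), 'tau': array([-4.81227926e-04, -3.72635007e+01,  2.52638304e+01,  1.23241270e-02,
        2.87655348e-05,  1.47101765e-06]), 'eef_pos': array([0.13457978, 0.4810554 , 0.23062689]), 'tool_rot': array([ 1.35984336e-01,  9.90710668e-01, -7.88073674e-04, -1.08044244e-04]), 'ft_force': array([-0.20108   , -0.49171137, -0.03753896]), 'ft_torque': array([ 0.06434141, -0.09719429,  0.04497403]), 'grip_width': 0.08544490237022219}
```

View pics/scene0.png

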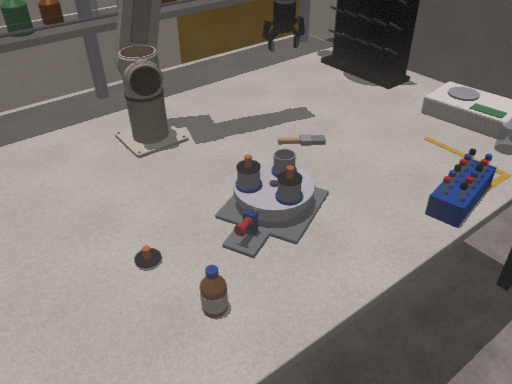

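View pics/top0.png

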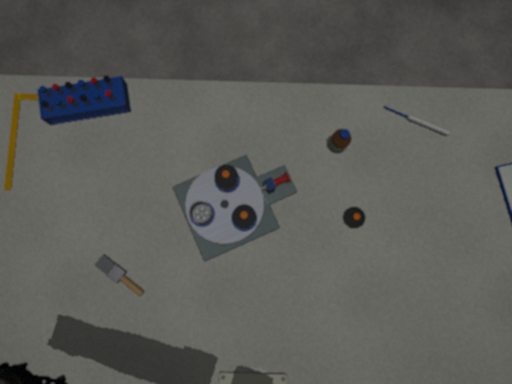

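View pics/wrist0.png

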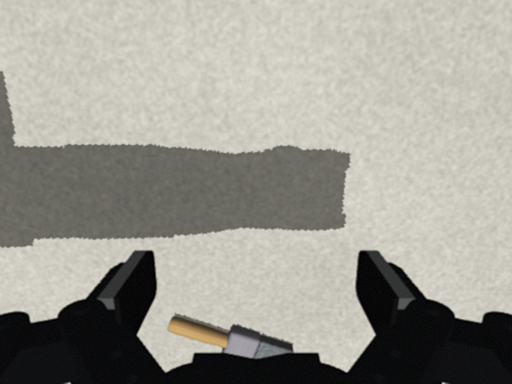

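The scene camera shows the lid at (148,255), the knob at (245,226) and the open jar at (285,160). In the top camera the lid is at (354,217), the knob at (280,180) and the open jar, the one with white balls, at (202,213). Next I'll measure them in both views.

```bash
cat > m.py <<'E'
from h import *
def blobs(im,lo,hi,amin=6):
    h=cv2.cvtColor(im,cv2.COLOR_BGR2HSV); m=cv2.inRange(h,lo,hi)
    n,l,s,c=cv2.connectedComponentsWithStats(m)
    return [(c[i].round(1).tolist(),s[i].tolist()) for i in range(1,n) if s[i,4]>=amin],l
E
python3 - <<'E'
from m import *
for n in("scene0","top0"):
    im,d,K,T=load(n); P=deproj(d,K,T)
    for nm,lo,hi in(("orange",(5,170,120),(14,255,255)),("red",(172,120,60),(180,255,255)),("red2",(0,120,60),(4,255,255)),("blue",(105,120,40),(125,255,255))):
        b,_=blobs(im,lo,hi)
        for c,s in b:
            u,v=map(int,map(round,c))
            print(n,nm,c,s,P[v,u].round(3))
E
```

```text
scene0 red [469.1, 181.8] [467, 181, 5, 3, 8] [0.898 0.464 0.103]
scene0 red2 [462.7, 161.9] [461, 159, 5, 7, 26] [0.839 0.529 0.108]
scene0 red2 [483.7, 161.7] [481, 159, 7, 7, 30] [0.876 0.567 0.111]
scene0 red2 [447.0, 178.7] [444, 176, 6, 7, 24] [0.861 0.42  0.111]
scene0 red2 [469.2, 179.0] [466, 177, 7, 6, 26] [0.896 0.464 0.111]
scene0 red2 [243.9, 223.8] [236, 218, 15, 15, 92] [ 0.64  -0.066  0.069]
scene0 blue [468.0, 155.1] [466, 154, 5, 4, 16] [0.831 0.563 0.113]
scene0 blue [488.2, 156.0] [486, 154, 6, 5, 24] [0.867 0.603 0.112]
scene0 blue [465.8, 190.9] [431, 161, 65, 66, 1256] [0.897 0.465 0.073]
scene0 blue [452.6, 171.8] [450, 170, 6, 5, 20] [0.852 0.461 0.11 ]
scene0 blue [240.5, 187.9] [237, 186, 8, 4, 8] [0.528 0.003 0.081]
scene0 blue [279.1, 198.1] [276, 193, 10, 9, 17] [0.624 0.057 0.08 ]
scene0 blue [453.3, 207.7] [452, 206, 4, 4, 6] [0.906 0.403 0.052]
scene0 blue [211.3, 269.4] [206, 266, 12, 8, 79] [ 0.759 -0.235  0.12 ]
top0 orange [225.2, 173.6] [223, 172, 5, 4, 16] [0.624 0.089 0.163]
top0 orange [243.6, 214.7] [242, 213, 5, 5, 19] [0.518 0.036 0.161]
to
[... 283 characters left out ...]
, 5, 5, 16] [0.891 0.472 0.113]
top0 red2 [55.2, 85.9] [53, 84, 5, 5, 18] [0.869 0.575 0.115]
top0 red2 [108.7, 93.5] [107, 92, 4, 4, 10] [0.852 0.424 0.111]
top0 red2 [70.0, 99.7] [69, 99, 3, 3, 7] [0.83  0.53  0.114]
top0 red2 [282.1, 179.0] [275, 173, 15, 12, 94] [ 0.634 -0.066  0.066]
top0 blue [83.3, 100.8] [38, 76, 91, 48, 2649] [0.831 0.497 0.107]
top0 blue [398.7, 113.0] [396, 112, 6, 3, 7] [ 0.858 -0.419  0.006]
top0 blue [344.2, 133.8] [340, 130, 9, 9, 63] [ 0.754 -0.23   0.118]
top0 blue [503.6, 191.8] [496, 167, 16, 52, 98] [ 0.625 -0.72   0.013]
top0 blue [269.7, 184.1] [265, 179, 10, 12, 72] [ 0.616 -0.032  0.079]
top0 blue [235.8, 185.8] [234, 184, 4, 5, 6] [0.608 0.062 0.076]
```

```bash
python3 - <<'E'
import cv2
a=cv2.imread("pics/top0.png")[130:270,160:380];cv2.imwrite("pics/topz.png",cv2.resize(a,None,fx=3.6,fy=3.6,interpolation=cv2.INTER_CUBIC))
a=cv2.imread("pics/scene0.png")[140:280,120:340];cv2.imwrite("pics/scenez.png",cv2.resize(a,None,fx=3.6,fy=3.6,interpolation=cv2.INTER_CUBIC))
E
```

```text
(no output)
```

View pics/topz.png

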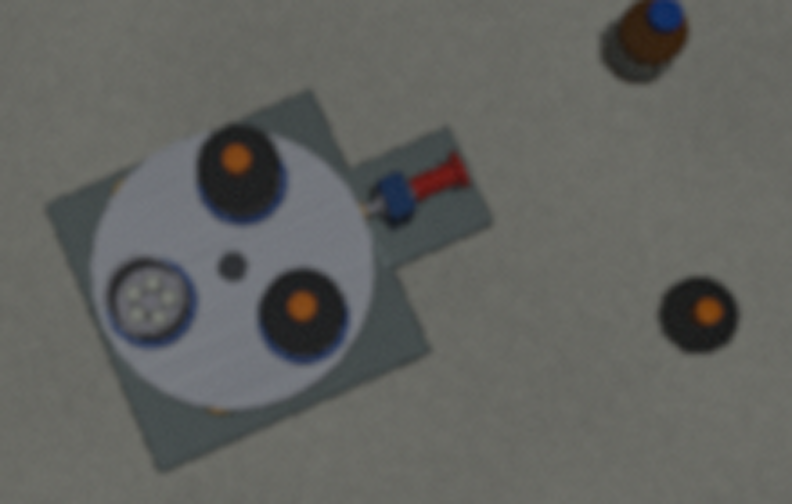

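View pics/scenez.png

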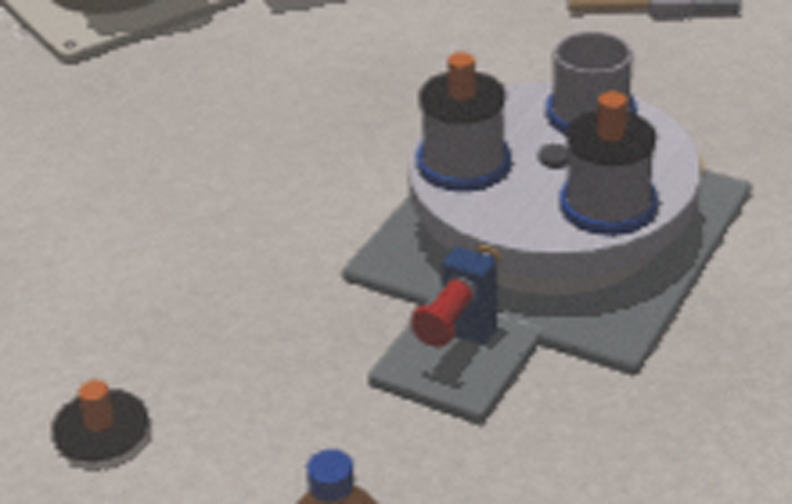

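```bash
python3 - <<'E'
from m import *
print(np.array(cams.camera_info("wrist")["mount"]).round(4).tolist())
for n in("scene0","top0"):
    im,d,K,T=load(n); P=deproj(d,K,T).reshape(-1,3)
    near=np.linalg.norm(P[:,:2]-[.565,.07],axis=1)<.2
    def fit(m):
        q=P[m][:,:2].astype(np.float32); (c,r)=cv2.minEnclosingCircle(q); return len(q),np.round(c,4),round(r,4),q.mean(0).round(4),P[m][:,2].mean().round(4)
    print(n,"disc",fit(near&(abs(P[:,2]-.072)<.004)))
    m=np.linalg.norm(P[:,:2]-[.53,-.275],axis=1)<.05
    print("flange",fit(m&(abs(P[:,2]-.0125)<.006)),"post",fit(m&(P[:,2]>.03)))
    m=np.linalg.norm(P[:,:2]-[.522,.137],axis=1)<.045
    print("jar",fit(m&(abs(P[:,2]-.130)<.005)))
    print("floor",np.percentile(P[np.linalg.norm(P[:,:2]-[.45,-.2],axis=1)<.05][:,2],[5,50,95]))
s,t=load("scene0"),load("top0")
def tt(a,b): return tri([ray(s[2],s[3],*a),ray(t[2],t[3],*b)]).round(4)
print("knob",tt((243.9,223.8),(282.1,179.0)))
print("lid post top",tt((120+94/3.6,140+387/3.6),(160+710/3.6,130+311/3.6)))
E
```

```text
[[-0.0002, 0.9596, 0.2815, 0.0721], [1.0, 0.0004, -0.0006, -0.0002], [-0.0007, 0.2815, -0.9596, -0.1425], [0.0, 0.0, 0.0, 1.0]]
scene0 disc (1622, array([0.584 , 0.0535]), 0.153, array([0.5844, 0.0634], dtype=float32), np.float64(0.0711))
flange (346, array([ 0.5395, -0.2839]), 0.0335, array([ 0.5448, -0.2854], dtype=float32), np.float64(0.0119)) post (67, array([ 0.5422, -0.2838]), 0.0096, array([ 0.5427, -0.2844], dtype=float32), np.float64(0.0388))
jar (73, array([0.5281, 0.1501]), 0.0331, array([0.5295, 0.1489], dtype=float32), np.float64(0.128))
floor [-0.00332665 -0.00114809  0.00152121]
top0 disc (2933, array([0.5717, 0.0535]), 0.1534, array([0.5541, 0.0918], dtype=float32), np.float64(0.0715))
flange (322, array([ 0.5337, -0.2693]), 0.0433, array([ 0.5365, -0.2788], dtype=float32), np.float64(0.0122)) post (43, array([ 0.5368, -0.2797]), 0.0099, array([ 0.5362, -0.2797], dtype=float32), np.float64(0.0404))
jar (57, array([0.5265, 0.1559]), 0.0297, array([0.5256, 0.1494], dtype=float32), np.float64(0.1287))
floor [-0.0054162  -0.00100021  0.00364259]
knob [ 0.6349 -0.065   0.0648]
lid post top [ 0.5377 -0.282   0.041 ]
```

Request:
send_rows([
  [0,0,-0.01,-0.907],
  [0,0,-0.01,-0.907],
  [0,0,-0.01,-0.907],
  [-0.028,-0.0238,0,0],
  [-0.028,-0.0238,0,0],
  [-0.028,-0.0238,0,0],
  [-0.028,-0.0238,0,0],
  [-0.028,-0.0238,0,0],
  [-0.028,-0.0238,0,0],
  [-0.028,-0.0238,0,0],
  [-0.028,-0.0238,0,0],
  [-0.028,-0.0238,0,0],
  [-0.028,-0.0238,0,0],
  [-0.028,-0.0238,0,0],
  [-0.028,-0.0238,0,0],
  [-0.028,-0.0238,0,0],
  [-0.028,-0.0238,0,0],
  [0,0,0,0],
  [0,0,0,0],
])

```text
clock: 2.05
eef_pos: [0.5264, 0.1474, 0.2605]
tool_rot: [0.001, 1.0, -0.0, -0.001]
ft_force: [0.1, 0.1, -0.5]
grip_width: 0.0852
```

```bash
python3 - <<'E'
from m import *
im,d,K,T=grab("wrist","w1"); print(monitor.get_obs()["eef_pos"],R.from_quat(monitor.get_obs()["tool_rot"]).as_matrix().round(3).tolist())
E
```

```text
[0.52590713 0.1480378  0.26075033] [[-1.0, 0.001, -0.002], [0.001, 1.0, -0.0], [0.002, -0.0, -1.0]]
```

View pics/w1.png

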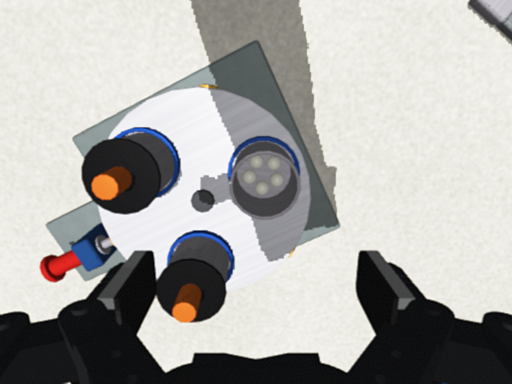

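The open jar's rim is at about (265,186), with a radius of about 35 px. The closed jars' posts are at (112,185) and (186,305), and the knob is at (60,262). I'll shift the camera for a second view of the same things.

Request:
send_rows([
  [0,-0.03,0,0],
  [0,-0.03,0,0],
  [0,-0.02,0,0],
  [0,0,0,0],
  [0,0,0,0],
  [0,0,0,0],
])

```text
clock: 2.7
eef_pos: [0.5261, 0.0694, 0.2615]
tool_rot: [-0.001, 1.0, 0.0, 0.0]
ft_force: [0.2, 0.5, 0.8]
grip_width: 0.0855
```

```bash
cat >> m.py <<'E'
def circ(q):
    A=np.c_[2*q,np.ones(len(q))]; s=np.linalg.lstsq(A,(q**2).sum(1),rcond=None)[0]; return s[:2],np.sqrt(s[2]+s[:2]@s[:2])
def rimfit(n,c0,z=.13):
    im,d,K,T=load(n); P=deproj(d,K,T).reshape(-1,3)
    m=(np.linalg.norm(P[:,:2]-c0,axis=1)<.036)&(np.linalg.norm(P[:,:2]-c0,axis=1)>.022)&(abs(P[:,2]-z)<.003)
    q=P[m]; 
    c,r=circ(q[:,:2]); return len(q),c.round(4),r.round(4),np.median(q[:,2]).round(4)
E
python3 - <<'E'
from m import *
im,d,K,T=grab("wrist","w2"); print(monitor.get_obs()["eef_pos"])
for n in("w1","w2"):
    print(n,rimfit(n,[.525,.150]))
    im,d,K,T=load(n);P=deproj(d,K,T)
    for nm,lo,hi in(("orange",(8,180,150),(16,255,255)),("red",(0,170,100),(5,255,255)),("blue",(105,120,40),(125,255,255))):
        for c,s in blobs(im,lo,hi,80)[0]:
            u,v=map(int,map(round,c)); print(nm,c,s,P[v,u].round(4))
E
```

```text
[0.52613443 0.06937031 0.26141023]
w1 (811, array([0.5276, 0.1543]), np.float64(0.0282), np.float64(0.1297))
orange [104.4, 186.7] [91, 174, 27, 26, 541] [0.519  0.0371 0.1645]
orange [183.9, 311.7] [172, 302, 24, 20, 370] [0.6233 0.0892 0.1663]
red [62.5, 263.6] [48, 251, 33, 25, 477] [ 0.6317 -0.0641  0.0687]
red [46.1, 271.7] [41, 258, 17, 24, 124] [ 0.6382 -0.0793  0.0744]
blue [158.3, 151.4] [114, 128, 66, 69, 551] [0.5021 0.0618 0.1065]
blue [261.5, 150.4] [228, 137, 72, 42, 386] [0.4984 0.1526 0.1263]
blue [90.5, 249.3] [72, 224, 44, 47, 872] [ 0.6095 -0.0261  0.078 ]
blue [205.5, 244.9] [168, 231, 66, 50, 513] [0.5969 0.0983 0.0962]
w2 (851, array([0.5277, 0.154 ]), np.float64(0.0282), np.float64(0.1297))
orange [211.4, 185.4] [199, 174, 26, 24, 492] [0.5181 0.0367 0.1637]
orange [278.6, 311.0] [267, 301, 24, 20, 374] [0.6245 0.0886 0.1645]
blue [232.0, 141.6] [191, 127, 68, 50, 379] [0.4906 0.0507 0.1353]
blue [328.5, 156.9] [307, 137, 67, 66, 482] [0.5073 0.1329 0.1089]
blue [163.2, 245.0] [145, 219, 36, 51, 929] [ 0.606  -0.0273  0.0781]
blue [270.6, 243.7] [241, 230, 65, 46, 494] [0.5958 0.0846 0.0975]
```

View pics/w2.png

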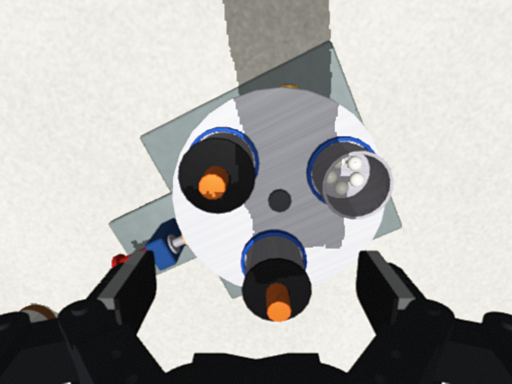

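Request:
send_rows([
  [-0.001,-0.03,0,0],
  [-0.001,-0.03,0,0],
  [-0.001,-0.03,0,0],
  [-0.001,-0.03,0,0],
  [-0.001,-0.03,0,0],
  [-0.001,-0.03,0,0],
  [-0.001,-0.03,0,0],
  [-0.001,-0.03,0,0],
  [-0.001,-0.03,0.025,0],
  [-0.001,-0.03,0.025,0],
  [-0.001,-0.03,0.025,0],
  [-0.001,-0.02,0.025,0],
  [0,0,0,0],
  [0,0,0,0],
  [0,0,0,0],
])

```text
clock: 4.25
eef_pos: [0.5392, -0.281, 0.1627]
tool_rot: [-0.0, 1.0, -0.0, 0.001]
ft_force: [0.4, 0.7, 0.2]
grip_width: 0.0857
```

```bash
python3 - <<'E'
from m import *
im,d,K,T=grab("wrist","w3"); print(monitor.get_obs()["eef_pos"],monitor.get_obs()["tool_rot"].round(4))
P=deproj(d,K,T)
for c,s in blobs(im,(8,180,150),(16,255,255),80)[0]:
    u,v=map(int,map(round,c)); print(c,s,P[v,u].round(4))
Q=P.reshape(-1,3); near=np.linalg.norm(Q[:,:2]-[.538,-.281],axis=1)<.045
for z in(.013,.043):
    q=Q[near&(abs(Q[:,2]-z)<.003)]; c,r=cv2.minEnclosingCircle(q[:,:2].astype(np.float32)); print(z,len(q),np.median(q[:,2]),c,r,q.mean(0))
E
```

```text
[ 0.53938102 -0.28099793  0.1630271 ] [-6.0e-04  1.0e+00 -5.0e-04  1.2e-03]
0.013 3329 0.012904487219801364 (0.537852942943573, -0.2819893956184387) 0.03196605294942856 [ 0.53591697 -0.28194761  0.01290495]
0.043 455 0.04281451095638683 (0.537526547908783, -0.2818991541862488) 0.009999062865972519 [ 0.53730736 -0.28198976  0.0427522 ]
```

View pics/w3.png

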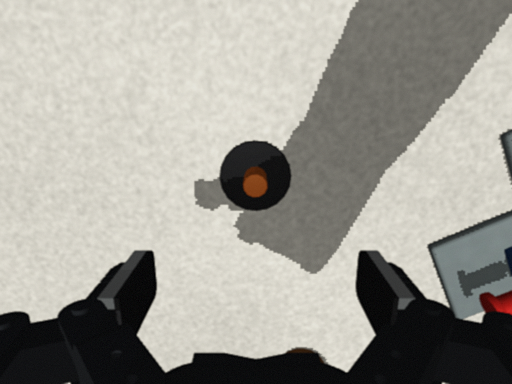

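The lid sits at about (255,175) in the picture, at world (0.5376,-0.2820). Its flange top is at 12.9 mm and its post top at 42.8 mm. Next I'll go down and grasp the post.

Request:
send_rows([
  [0.0018,-0.001,0.02,0],
  [0,0,0.03,0],
  [0,0,0.03,0],
  [0,0,0.03,0],
  [0,0,0.02,0],
  [0,0,0.01,0],
  [0,0,0.004,0],
  [0,0,0,0],
  [0,0,0,0],
], claw=1)

```text
clock: 5.2
eef_pos: [0.5376, -0.2834, 0.0189]
tool_rot: [0.0, 1.0, -0.001, 0.001]
ft_force: [0.4, -0.5, 0.6]
grip_width: 0.0854
```

Request:
send_rows([
  [0,0,0,0],
  [0,0,0,0],
  [0,0,0,0],
  [0,0,0,0],
  [0,0,0,0],
  [0,0,0,0],
  [0,0,0,0],
  [0,0,0,0],
  [0,0,0,0],
  [0,0,0,0],
], claw=-1)

```text
clock: 6.2
eef_pos: [0.5367, -0.2832, 0.0177]
tool_rot: [0.0, 1.0, -0.0, 0.0]
ft_force: [0.3, -0.7, 3.7]
grip_width: 0.0177
```

Request:
send_rows([
  [0,0,-0.01,0],
  [0,0,-0.03,0],
  [0,0,-0.04,0],
  [0,0,-0.04,0],
  [0,0,-0.04,0],
  [0,0,-0.04,0],
  [0,0,-0.02,0],
  [0,0,0,0],
  [0,0,0,0],
])

```text
clock: 7.1
eef_pos: [0.536, -0.2827, 0.2365]
tool_rot: [0.0, 1.0, 0.0, -0.0]
ft_force: [-0.1, 0.6, -0.9]
grip_width: 0.0177
```

```bash
python3 - <<'E'
from m import *
im,d,K,T=grab("wrist","w4"); o=monitor.get_obs(); print(o["eef_pos"],o["tool_rot"].round(4),o["grip_width"],o["ft_force"])
E
```

```text
[ 0.53545842 -0.28244207  0.23535421] [ 3.0e-04  1.0e+00  8.0e-04 -1.5e-03] 0.01818113614679311 [-0.35403326  0.34892219 -1.04301764]
```

View pics/w4.png

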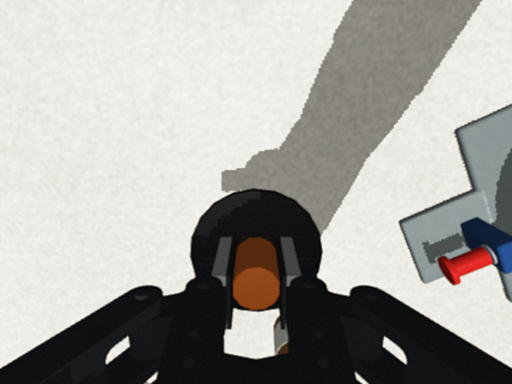

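The wrist picture shows the lid held level by its post at (256,290), with the flange around it. I'll measure where it sits in the hand.

```bash
python3 - <<'E'
from m import *
im,d,K,T=load("w4"); M=np.array(cams.camera_info("wrist")["mount"]); P=deproj(d,K,M)
h=cv2.cvtColor(im,cv2.COLOR_BGR2HSV); m=cv2.inRange(h,(5,150,60),(18,255,255))>0; m[:230]=0;m[315:]=0;m[:,:225]=0;m[:,290:]=0
q=P[m]; print(len(q),np.percentile(q[:,2],[2,20,50,80,98]).round(4)); t=q[q[:,2]<np.percentile(q[:,2],2)+.002]
print("post top",t.mean(0).round(4),cv2.minEnclosingCircle(t[:,:2].astype(np.float32)))
Q=P.reshape(-1,3); f=Q[(np.linalg.norm(Q[:,:2],axis=1)<.045)&(Q[:,2]>-.02)&(Q[:,2]<.03)&(Q[:,0]<-.012)]
print("flange z",len(f),np.percentile(f[:,2],[5,25,50,75,95]).round(4))
g=f[abs(f[:,2]-np.median(f[:,2]))<.003]
pl=np.linalg.lstsq(np.c_[g[:,:2],np.ones(len(g))],g[:,2],rcond=None)[0]; print("plane",pl)
# rim of flange: farthest per angle
a=np.arctan2(g[:,1],g[:,0]); r=np.linalg.norm(g[:,:2],axis=1)
a=np.mod(a,2*np.pi); e=[]
for b in np.arange(np.pi*.6,np.pi*1.4,.06):
    s=(a>=b)&(a<b+.06)
    if s.sum()>5: e.append(g[s][np.argmax(r[s])][:2])
print("flange circle",circ(np.array(e)),len(e))
E
```

```text
2847 [-0.0263 -0.0254 -0.0245 -0.0117  0.0022]
post top [-0.0004 -0.0001 -0.0262] ((0.03060750663280487, 0.0005484989960677922), 0.04163976386189461)
flange z 188 [0.0038 0.0044 0.0048 0.0052 0.0056]
plane [-0.04282305 -0.00228654  0.00350706]
flange circle (array([-0.02063979, -0.00019076]), np.float64(0.01363249716084014)) 14
```

```bash
python3 - <<'E'
from m import *
im,d,K,T=load("w4"); M=np.array(cams.camera_info("wrist")["mount"]); P=deproj(d,K,M)
for u,v in((256,200),(256,215),(256,230),(205,240),(308,240),(215,220),(300,220)): print(u,v,d[v,u],P[v,u].round(4),im[v,u])
g=P[192:236,200:315].reshape(-1,3); g=g[(g[:,2]<.03)]
print(len(g),np.percentile(g[:,2],[5,50,95]))
g=g[abs(g[:,2]-np.median(g[:,2]))<.002]
print(np.linalg.lstsq(np.c_[g[:,:2],np.ones(len(g))],g[:,2],rcond=None)[0], g.min(0),g.max(0))
g=P.reshape(-1,3);g=g[abs(g[:,2]-.005)<.003];
c=cv2.convexHull(g[(abs(g[:,0])<.05)&(abs(g[:,1])<.05)][:,:2].astype(np.float32))[:,0]
print(circ(c[c[:,0]<-.005]))
E
```

```text
256 200 0.15437798 [0.0258 0.0001 0.0048] [19 18 19]
256 215 0.15709779 [0.0183 0.0001 0.0054] [17 17 17]
256 230 0.15802296 [0.0113 0.0001 0.0043] [17 16 15]
205 240 0.16010696 [ 0.006  -0.0239  0.0049] [22 23 23]
308 240 0.16022436 [0.0059 0.0246 0.005 ] [16 15 16]
215 220 0.1574947 [ 0.0159 -0.0189  0.0051] [33 33 32]
300 220 0.15758425 [0.0159 0.0205 0.0052] [17 16 16]
4287 [0.00379949 0.00479807 0.00595365]
[ 0.00365511 -0.00097433  0.00473856] [ 0.00783061 -0.02625332  0.00285208] [0.02961168 0.02731683 0.0067959 ]
(array([-0.00210819, -0.00015573]), np.float64(0.031394398591281444))
```

Request:
send_rows([
  [0.0006,0.015,0,0],
  [0.0006,0.03,0,0],
  [0.0006,0.03,0,0],
  [0.0006,0.03,0,0],
  [0.0006,0.03,0,0],
  [0.0006,0.03,0,0],
  [0.0006,0.03,0,0],
  [0.0006,0.03,0,0],
  [0.0006,0.03,0,0],
  [0.0006,0.03,0,0],
  [0.0006,0.03,0,0],
  [0.0006,0.03,0,0],
  [0.0006,0.03,0,0],
  [0.0006,0.03,0,0],
  [0.0002,0.03,0,0],
  [0,0.0017,0,0],
  [0,0,0.02,0],
  [0,0,0.03,0],
  [0,0,0,0],
  [0,0,0,0],
])

```text
clock: 9.15
eef_pos: [0.5268, 0.1533, 0.1864]
tool_rot: [0.0, 1.0, -0.001, -0.002]
ft_force: [0.7, -0.2, -0.6]
grip_width: 0.018
```

```bash
python3 - <<'E'
from m import *
o=monitor.get_obs(); print(o["eef_pos"],o["tool_rot"].round(4),o["grip_width"],o["ft_force"])
im,d,K,T=grab("wrist","w5")
s,_,_,_=grab("scene","s5")
a=s[110:230,210:340]; a=cv2.resize(a,None,fx=3,fy=3,interpolation=cv2.INTER_CUBIC); 
cv2.imwrite("pics/c5.png",np.hstack([a,cv2.resize(im,(480,360))[:, :400]]))
for e in range(3): print(monitor.get_obs()["eef_pos"])
E
```

```text
[0.52676809 0.15330795 0.1863906 ] [ 4.0e-04  1.0e+00 -5.0e-04 -1.7e-03] 0.017992354025031142 [ 0.68329105 -0.21941085 -0.56070712]
[0.52851906 0.15372481 0.188416  ]
[0.52851906 0.15372481 0.188416  ]
[0.52851906 0.15372481 0.188416  ]
```

View pics/c5.png

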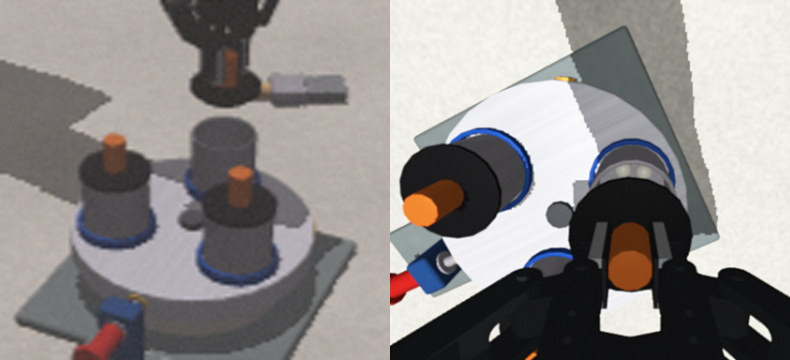

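```bash
python3 - <<'E'
from m import *
M=np.array(cams.camera_info("wrist")["mount"])
for n in("w1","w2"):
    T=load(n)[3]; W=T@np.linalg.inv(M); print(n,W[:3,3].round(4))
    im,d,K,_=load(n); A=np.diag([-1,1,-1,1.]); A[:3,3]=[0,0,.2605]
    P=deproj(d,K,A@M).reshape(-1,3); c0=np.array([.5277,.1542])-W[:2,3]
    for i in range(3):
        r=np.linalg.norm(P[:,:2]-c0,axis=1); m=(r<.034)&(r>.022)&(abs(P[:,2]-.13)<.004); c0,rr=circ(P[m][:,:2])
    h=cv2.convexHull(P[m][:,:2].astype(np.float32))[:,0]
    print("jar rel tcp",c0,rr,np.median(P[m][:,2]),cv2.minEnclosingCircle(h))
E
```

```text
w1 [0.5264 0.1474 0.2605]
jar rel tcp [0.00134909 0.00699989] 0.028129323699052262 0.12968701577379924 ((0.001628083293326199, 0.007112915627658367), 0.03004939667880535)
w2 [0.5261 0.0694 0.2615]
jar rel tcp [0.00169511 0.08458373] 0.028161646517874134 0.1287342548605212 ((0.0021054670214653015, 0.08469290286302567), 0.03014526329934597)
```

Request:
send_rows([
  [0,0.0008,0.01,0],
  [0,0,0.01,0],
  [0,0,0.01,0],
  [0,0,0.005,0],
  [0,0,0,0],
])

```text
clock: 9.75
eef_pos: [0.5272, 0.1543, 0.1509]
tool_rot: [0.0, 1.0, -0.0, -0.001]
ft_force: [0.2, 0.0, -0.8]
grip_width: 0.0182
```

Request:
send_rows([
  [0,0,0,0],
])

```text
clock: 9.85
eef_pos: [0.528, 0.1545, 0.1521]
tool_rot: [0.0, 1.0, -0.0, -0.0]
ft_force: [-0.1, -0.3, -1.2]
grip_width: 0.0179
```

Request:
send_rows([
  [0,0,0,0],
])

```text
clock: 9.95
eef_pos: [0.5284, 0.1546, 0.1527]
tool_rot: [0.0, 1.0, 0.0, 0.0]
ft_force: [0.5, 0.2, -0.8]
grip_width: 0.0183
```

```bash
python3 - <<'E'
from m import *
s,_,_,_=grab("scene","s6")
o=monitor.get_obs(); print(o["eef_pos"])
a=s[110:230,210:340]; cv2.imwrite("pics/c6.png",cv2.resize(a,None,fx=5,fy=5,interpolation=cv2.INTER_CUBIC))
E
```

```text
[0.5284542  0.15466248 0.15278072]
```

View pics/c6.png

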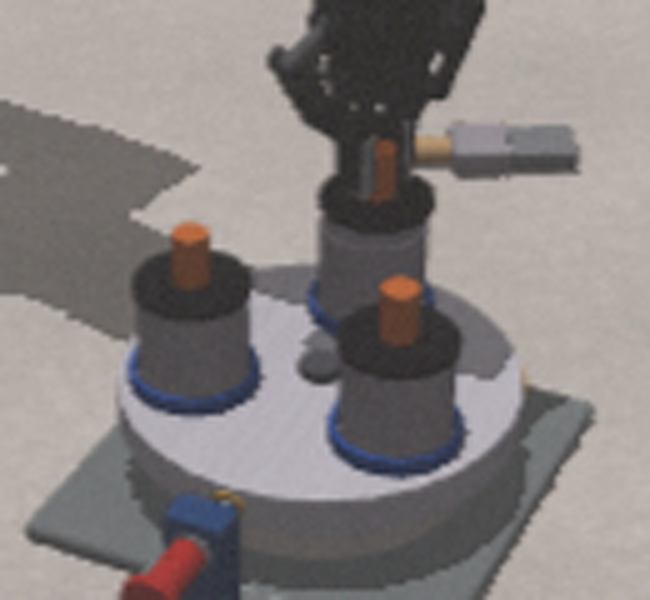

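The lid hangs in line with the jar mouth: flange centre at about x=376 in the crop, jar at about 373. I'll make a small x correction and lower it slowly.

Request:
send_rows([
  [0.0006,0,0,0],
  [0,0,0.003,0],
  [0,0,0.003,0],
  [0,0,0,0],
])

```text
clock: 10.4
eef_pos: [0.5271, 0.1544, 0.1457]
tool_rot: [0.0, 1.0, -0.0, -0.001]
ft_force: [-0.1, 0.1, -0.4]
grip_width: 0.0183
```

Request:
send_rows([
  [0,0,0.002,0],
  [0,0,0.002,0],
  [0,0,0.001,0],
  [0,0,0,0],
])

```text
clock: 10.8
eef_pos: [0.5273, 0.1545, 0.1411]
tool_rot: [0.0, 1.0, -0.0, -0.0]
ft_force: [0.2, -0.5, -0.6]
grip_width: 0.018
```

Request:
send_rows([
  [0,0,0.001,0],
  [0,0,0.001,0],
  [0,0,0,0],
])

```text
clock: 11.1
eef_pos: [0.5276, 0.1546, 0.1397]
tool_rot: [0.0, 1.0, 0.0, 0.0]
ft_force: [-0.3, -0.3, 1.2]
grip_width: 0.0179
```

The force is starting to rise, so the flange is on the rim. I'll release and lift off.

Request:
send_rows([
  [0,0,0,0],
  [0,0,0,0],
  [0,0,0,0],
  [0,0,0,0],
  [0,0,0,0],
  [0,0,0,0],
  [0,0,-0.01,0],
  [0,0,-0.03,0],
  [0,0,-0.04,0],
  [0,0,-0.04,0],
  [0,0,0,0],
  [0,0,0,0],
], claw=0)

```text
clock: 12.3
eef_pos: [0.5283, 0.1548, 0.2612]
tool_rot: [0.0, 1.0, 0.001, 0.002]
ft_force: [0.1, 0.6, -0.3]
grip_width: 0.0427
```

```bash
python3 - <<'E'
from m import *
im,d,K,T=grab("wrist","w7"); s,_,_,_=grab("scene","s7")
a=s[110:230,210:340]; cv2.imwrite("pics/c7.png",np.hstack([cv2.resize(a,(390,360),interpolation=cv2.INTER_CUBIC),cv2.resize(im,(480,360))[:, :400]]))
P=deproj(d,K,T).reshape(-1,3); r=np.linalg.norm(P[:,:2]-[.5278,.1543],axis=1)
for z in(.135,.165):
    q=P[(r<.04)&(abs(P[:,2]-z)<.004)]
    if len(q)>20: print(z,len(q),np.median(q[:,2]),cv2.minEnclosingCircle(q[:,:2].astype(np.float32)),np.linalg.lstsq(np.c_[q[:,:2],np.ones(len(q))],q[:,2],rcond=None)[0])
    for c0 in([.5185,.037],[.624,.089]):
        q=P[(np.linalg.norm(P[:,:2]-c0,axis=1)<.04)&(abs(P[:,2]-z)<.004)]
        if len(q)>20: print("  other",z,len(q),np.median(q[:,2]),cv2.minEnclosingCircle(q[:,:2].astype(np.float32)))
print(monitor.get_obs()["eef_pos"])
E
```

```text
0.135 3822 0.13489950398667133 ((0.5290180444717407, 0.15467408299446106), 0.032100699841976166) [-0.00023814  0.00070711  0.13490348]
  other 0.135 3818 0.13477804264619692 ((0.5192833542823792, 0.03717328980565071), 0.03217285871505737)
  other 0.135 627 0.1346979699392501 ((0.6250239610671997, 0.08823831379413605), 0.0320633165538311)
0.165 547 0.1647417124683225 ((0.5290355682373047, 0.1543804258108139), 0.009931594133377075) [ 0.03238172 -0.00740589  0.14869866]
  other 0.165 586 0.16470042686332348 ((0.5192136168479919, 0.03752864524722099), 0.010160120204091072)
[0.52689785 0.15435719 0.25854428]
```

View pics/c7.png

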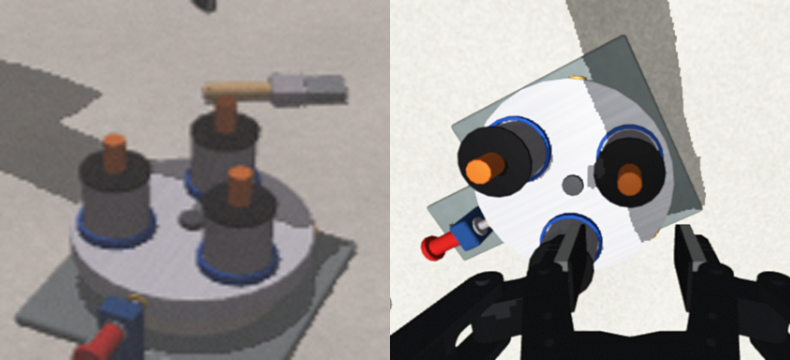

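The lid is home and level: flange top 134.9 mm, the same as the closed jars, and centred within about 1.3 mm. Now on to the knob at about (0.633,-0.063), with the camera turned to the outside.

Request:
send_rows([
  [-0.0134,-0.0274,0,0],
  [-0.0134,-0.0274,0,0],
  [-0.0134,-0.0274,0,0],
  [-0.0134,-0.0274,0,0],
  [-0.0134,-0.0274,0,0],
  [-0.0134,-0.0274,0,0],
  [-0.0134,-0.0274,0,0],
  [-0.0134,-0.0274,0,0],
  [0,0,0,-1],
  [0,0,0,-1],
  [0,0,0,-1],
  [0,0,0,-1],
  [0,0,0,-1],
  [0,0,0,-1],
  [0,0,0,-1],
  [0,0,0,-1],
  [0,0,0,-1],
  [0,0,0,-1],
], claw=1)

```text
clock: 14.2
eef_pos: [0.6336, -0.0646, 0.2571]
tool_rot: [-0.481, 0.877, 0.001, -0.002]
ft_force: [-0.5, 0.5, -0.0]
grip_width: 0.0858
```

Request:
send_rows([
  [0,0,0,-1],
  [0,0,0,-1],
  [0,0,0,-1],
  [0,0,0,-1],
  [0,0,0,-1],
  [0,0,0,-1],
  [0,0,0,-1],
  [0,0,0,-1],
  [0,0,0,-1],
  [0,0,0,-1],
  [0,0,0.03,-0.18],
  [0,0,0.03,0],
  [0,0,0,0],
  [0,0,0,0],
])

```text
clock: 15.6
eef_pos: [0.6334, -0.0646, 0.1979]
tool_rot: [0.846, -0.533, -0.002, 0.001]
ft_force: [0.3, 0.8, 1.1]
grip_width: 0.0854
```

```bash
python3 - <<'E'
from m import *
im,d,K,T=grab("wrist","w8"); o=monitor.get_obs(); M=R.from_quat(o["tool_rot"]).as_matrix(); print(o["eef_pos"],M.round(3).tolist(),o["joint_pos"].round(2),o["grip_width"])
for nm,lo,hi in(("red",(0,150,60),(6,255,255)),("red2",(174,150,60),(180,255,255)),("blue",(105,120,40),(125,255,255))):
    for c,s in blobs(im,lo,hi,80)[0]: print(nm,c,s)
E
```

```text
[ 0.63458963 -0.06475946  0.19959629] [[0.432, -0.902, -0.0], [-0.902, -0.432, 0.0], [-0.0, 0.0, -1.0]] [-0.1   0.53  0.36  1.4   0.   -2.12] 0.08533204576405032
red [254.2, 178.0] [236, 154, 37, 55, 1330]
blue [254.5, 222.6] [235, 195, 40, 44, 1181]
blue [314.7, 314.3] [281, 299, 77, 54, 833]
blue [195.8, 315.3] [153, 300, 76, 54, 827]
```

View pics/w8.png

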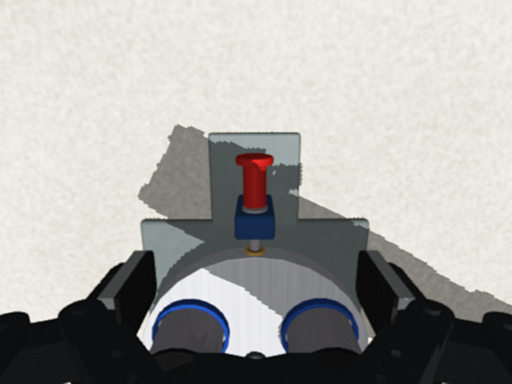

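The knob stands in line with the jaws: grip at (255,188), end disc at (254,160), bracket at (254,222). I'll compute its place in the tool frame, and also triangulate with the earlier wrist view w1.

```bash
python3 - <<'E'
from m import *
im,d,K,T=load("w8"); M=np.array(cams.camera_info("wrist")["mount"]); P=deproj(d,K,M)
h=cv2.cvtColor(im,cv2.COLOR_BGR2HSV)
r=(cv2.inRange(h,(0,150,60),(6,255,255))>0); q=P[r]
for x0 in np.arange(-.02,.045,.004):
    s=q[(q[:,0]>=x0)&(q[:,0]<x0+.004)]
    if len(s)>5: print(x0.round(3),len(s),s[:,1].min().round(4),s[:,1].max().round(4),s[:,2].min().round(4))
b=P[195:245,235:276][cv2.inRange(h,(105,120,40),(125,255,255))[195:245,235:276]>0]; b=b[b[:,2]<b[:,2].min()+.006]; print("bracket",b.min(0),b.max(0))
# knob end disc top in tri
im1,d1,K1,T1=load("w1"); P1=deproj(d1,K1,T1)
h1=cv2.cvtColor(im1,cv2.COLOR_BGR2HSV); r1=(cv2.inRange(h1,(0,150,60),(6,255,255))>0)
v,u=np.nonzero(r1); print("w1",u.min(),u.max(),v.min(),v.max())
v,u=np.nonzero(r); c8=(u.mean(),v.mean()); c1=np.array(np.nonzero(r1))[::-1].mean(1)
print("tri centroid",tri([ray(K,T,*c8),ray(K1,T1,*c1)]),c8,c1)
E
```

```text
-0.02 91 -0.0096 0.0083 0.1269
-0.016 100 -0.0096 0.0083 0.127
-0.012 100 -0.0095 0.0083 0.1267
-0.008 97 -0.0095 0.0083 0.1266
-0.004 103 -0.0095 0.0082 0.127
0.0 106 -0.0103 0.0082 0.1267
0.004 107 -0.0102 0.0082 0.126
0.008 107 -0.0102 0.0081 0.1265
0.012 77 -0.0123 0.0112 0.122
0.016 176 -0.0159 0.0138 0.1209
0.02 238 -0.0158 0.0138 0.1209
bracket [ 0.07176311  0.00038697 -0.14252583] [ 0.07176311  0.00038697 -0.14252583]
w1 40 80 251 281
tri centroid [ 0.63485939 -0.06884557  0.06809271] (np.float64(254.18496240601505), np.float64(177.9766917293233)) [ 57.81395349 265.69767442]
```

Request:
send_rows([
  [0.002,-0.001,0.02,0],
  [0,0,0.03,0],
  [0,0,0.03,0],
  [0,0,0.03,0],
  [0,0,0.025,0],
  [0,0,0.015,0],
  [0,0,0.006,0],
  [0,0,0,0],
  [0,0,0,0],
], claw=1)

```text
clock: 16.55
eef_pos: [0.6378, -0.0663, 0.0451]
tool_rot: [0.846, -0.533, 0.001, -0.001]
ft_force: [0.5, -1.2, -0.0]
grip_width: 0.0853
```

Request:
send_rows([
  [0,0,0,0],
  [0,0,0,0],
  [0,0,0,0],
  [0,0,0,0],
  [0,0,0,0],
  [0,0,0,0],
  [0,0,0,0],
  [0,0,0,0],
  [0,0,0,0],
  [0,0,0,0],
], claw=-1)

```text
clock: 17.55
eef_pos: [0.6352, -0.0667, 0.0438]
tool_rot: [0.846, -0.533, -0.001, 0.001]
ft_force: [-4.1, -1.6, 6.1]
grip_width: 0.0183
```

```bash
python3 - <<'E'
from m import *
im,d,K,T=grab("wrist","w9"); s,_,_,_=grab("scene","s9")
a=s[110:260,200:340]; cv2.imwrite("pics/c9.png",np.hstack([cv2.resize(a,(390,360),interpolation=cv2.INTER_CUBIC),cv2.resize(im,(480,360))[:, :400]]))
E
```

```text
(no output)
```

View pics/c9.png

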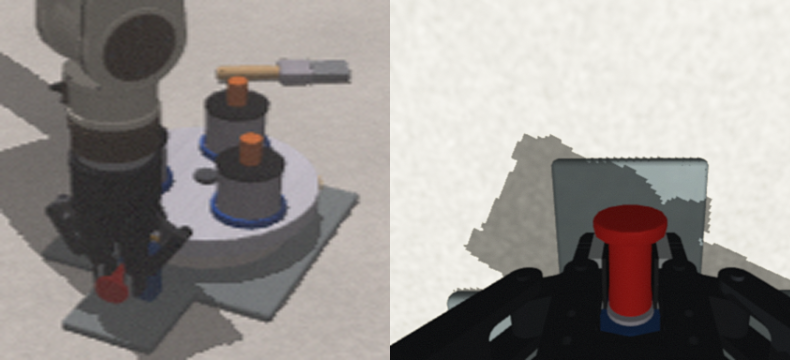

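The fingers are around the grip, just inside the end disc. Now I'll pull outward along tool +x.

Request:
send_rows([
  [0.004,0,0,0],
  [0.004,0,0,0],
  [0.004,0,0,0],
  [0.003,0,0,0],
  [0.001,0,0,0],
  [0,0,0,0],
  [0,0,0,0],
  [0,0,0,0],
])

```text
clock: 18.45
eef_pos: [0.6406, -0.078, 0.0437]
tool_rot: [0.846, -0.532, -0.003, -0.001]
ft_force: [-8.3, 5.8, 8.7]
grip_width: 0.0181
```

```bash
python3 - <<'E'
from m import *
im,d,K,T=grab("wrist","w10"); o=monitor.get_obs(); print(o["eef_pos"],o["ft_force"],o["grip_width"])
M=np.array(cams.camera_info("wrist")["mount"])
for n in("w9","w10"):
    im,d,K,T=load(n); P=deproj(d,K,M); h=cv2.cvtColor(im,cv2.COLOR_BGR2HSV); q=P[cv2.inRange(h,(0,150,60),(6,255,255))>0]
    print(n,"disc top outer x",np.percentile(q[:,0],[1,50,99.5]).round(4),q[:,2].min().round(4))
    b=P[cv2.inRange(h,(100,120,20),(125,255,255))>0]; b=b[abs(b[:,1])<.03]; b=b[abs(b[:,0])<.08]; print("bracket outer x",np.percentile(b[:,0],[95,98,99.5]) if len(b) else 0,len(b))
    g=P[(abs(P[...,1])<.03)&(P[...,0]>.03)&(P[...,0]<.12)&(P[...,2]<.036)&(P[...,2]>.02)]; print("base edge x",np.percentile(g[:,0],[99,99.9]) if len(g) else 0)
E
```

```text
[ 0.64057129 -0.0779419   0.04374902] [-8.14446053  5.80459314  8.66806024] 0.018123647891063906
w9 disc top outer x [-0.0231  0.0079  0.0197] -0.1425
bracket outer x [-0.026935    0.0094381   0.01042881] 916
base edge x [0.03227892 0.03236882]
w10 disc top outer x [-0.023   0.008   0.0197] -0.1425
bracket outer x [-0.03958559 -0.00767974  0.01033868] 512
base edge x 0
```

View pics/w10.png

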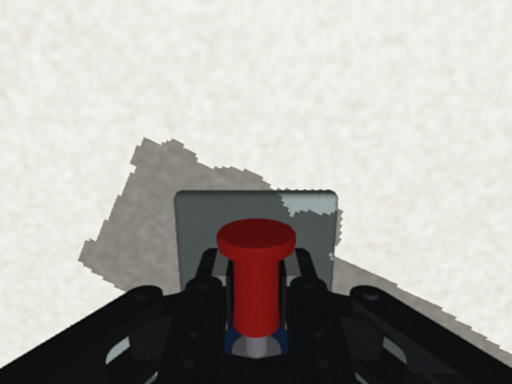

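The knob hasn't slipped in the hand. The travel looks like about 12 mm, from both the TCP and the 8.7 N spring force, so I'll pull on towards the end stop.

Request:
send_rows([
  [0.002,0,0,0],
  [0.002,0,0,0],
  [0.002,0,0,0],
  [0,0,0,0],
  [0,0,0,0],
  [0,0,0,0],
])

```text
clock: 19.1
eef_pos: [0.6428, -0.0827, 0.0438]
tool_rot: [0.847, -0.532, -0.004, -0.001]
ft_force: [-8.6, 8.0, 9.6]
grip_width: 0.0178
```

```bash
python3 - <<'E'
from m import *
im,d,K,T=grab("wrist","w11"); o=monitor.get_obs(); print(o["eef_pos"],o["ft_force"],o["ft_force"][:2]@[.432,-.902])
M=np.array(cams.camera_info("wrist")["mount"])
for n in("w9","w10","w11"):
    im,d,K,T=load(n); P=deproj(d,K,M); h=cv2.cvtColor(im,cv2.COLOR_BGR2HSV); q=P[cv2.inRange(h,(0,150,60),(6,255,255))>0]
    # far edge of base plate: strongest vertical gradient in columns 200-270
    g=cv2.cvtColor(im,cv2.COLOR_BGR2GRAY).astype(float)[120:230,190:262].mean(1); v=120+np.argmin(np.diff(g))+.5
    p,r=ray(K,M,256,v); t=(.0437-.012-p[2])/r[2]; print(n,v,"edge x in tool",(p+r*t)[0].round(4),"disc",np.percentile(q[:,0],99.5).round(4))
E
```

```text
[ 0.64285531 -0.08269564  0.04377706] [-7.91746657  7.19613487  8.82789845] -9.911259207865005
w9 168.5 edge x in tool 0.0338 disc 0.0197
w10 189.5 edge x in tool 0.0224 disc 0.0197
w11 198.5 edge x in tool 0.0174 disc 0.0196
```

View pics/w11.png

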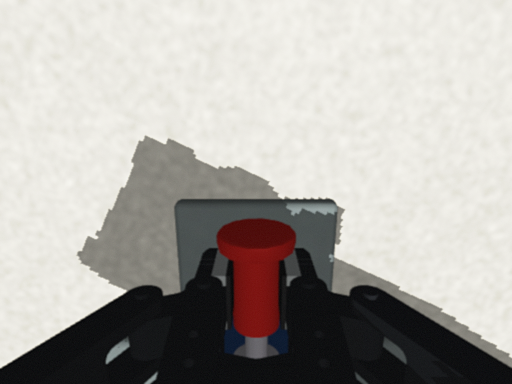

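Request:
send_rows([
  [0.002,0,0,0],
  [0.002,0,0,0],
  [0,0,0,0],
  [0,0,0,0],
  [0,0,0,0],
])

```text
clock: 19.65
eef_pos: [0.6429, -0.0829, 0.0437]
tool_rot: [0.847, -0.531, -0.007, -0.002]
ft_force: [-13.1, 14.2, 13.1]
grip_width: 0.0186
```

```bash
python3 - <<'E'
from m import *
im,d,K,T=grab("wrist","w12"); o=monitor.get_obs(); print(o["eef_pos"],o["ft_force"],o["ft_force"][:2]@[.432,-.902])
M=np.array(cams.camera_info("wrist")["mount"])
for n in("w12",):
    P=deproj(d,K,M); h=cv2.cvtColor(im,cv2.COLOR_BGR2HSV); q=P[cv2.inRange(h,(0,150,60),(6,255,255))>0]
    g=cv2.cvtColor(im,cv2.COLOR_BGR2GRAY).astype(float)[120:230,190:262].mean(1); v=120+np.argmin(np.diff(g))+.5
    p,r=ray(K,M,256,v); t=(.0437-.012-p[2])/r[2]; print(n,v,"edge x in tool",(p+r*t)[0].round(4),"disc",np.percentile(q[:,0],99.5).round(4))
E
```

```text
[ 0.64295207 -0.08293889  0.04370184] [-13.22322437  14.25065023  12.7359797 ] -18.566519437471037
w12 198.5 edge x in tool 0.0174 disc 0.0448
```

The force rose to 18.6 N without any movement, so it's on the end stop. The "disc" number changed, though, so I'll check that and do a last check of the lid.

```bash
python3 - <<'E'
from m import *
s,_,_,_=grab("scene","s13"); t,td,tK,tT=grab("top","t13"); im,_,_,_=load("w12"); im=im.copy()
a=s[110:260,200:340]; cv2.imwrite("pics/c13.png",np.hstack([cv2.resize(a,(390,360),interpolation=cv2.INTER_CUBIC),cv2.resize(im,(480,360))[:, :400]]))
for n in("s7","s13"):
    z=load(n); P=deproj(*z[1:]).reshape(-1,3); m=(np.linalg.norm(P[:,:2]-[.528,.154],axis=1)<.045)
    q=P[m&(abs(P[:,2]-.134)<.004)]; print(n,len(q),np.median(q[:,2]),q.mean(0)); q=P[m&(P[:,2]>.15)]; print(len(q),q.mean(0))
o=monitor.get_obs(); print(o["clock"],o["eef_pos"],o["ft_force"])
E
```

```text
s7 199 0.13359022198908999 [0.5352717  0.14803622 0.13367452]
3112 [0.54347824 0.13892497 0.4183743 ]
s13 200 0.1335754952026632 [0.53536811 0.14803853 0.13356666]
55 [0.53321096 0.14978317 0.15948168]
19.8 [ 0.64295084 -0.08292943  0.04371158] [-13.2257679   14.9463391   12.75238558]
```

View pics/c13.png

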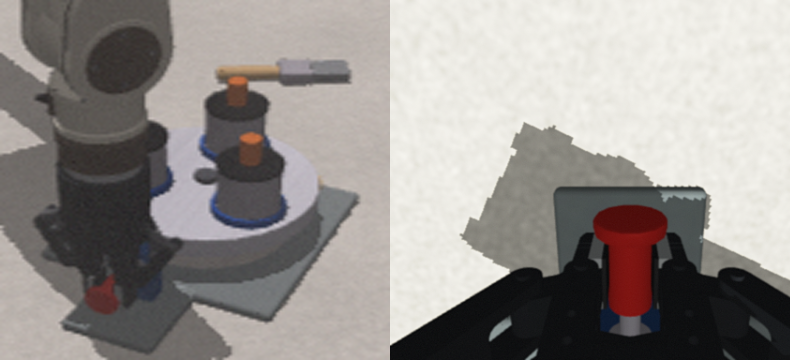

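The knob still sits in the fingers as before, with more of the pin showing behind it, so the odd disc number came from a few stray pixels. The lid hasn't moved. I'm handing in.

```bash
python3 -c "
from h import *
print(order.job_done()); o=monitor.get_obs(); print(o['clock'],o['ft_force'],o['eef_pos'])"
```

```text
the job is handed in; nothing more can be done
None
the job is handed in; nothing more can be done
```

The lid is home on the open jar and let go. The red knob is pulled back to its end stop and was still gripped when I handed in, at about 19.8 s of the 45 s. No verdict was reported.

- **Lid:** The wrist camera showed it level, with the flange top at 134.9 mm (135 mm if fully home). It sat within about 1.3 mm of the measured mouth centre. The scene camera showed no change in the lid after the pull.
- **Plunger:** The last 4 mm of commanded pull raised the force along the pull from 9.9 to 18.6 N with no further movement, which means the end stop. The travel estimates before that differed: 17.7 mm from the arm's position, 16.4 mm from the base-plate edge in the wrist picture, and about 15 mm from the spring force.
- **Other disagreements:**
    - The first top and scene camera estimates of the jar were about 4–5 mm off in y. I used the wrist camera, which agreed with the spacing of the closed jars' posts.
    - The arm's position readings scattered by about 1 mm.
    - One automatic reading of the knob's end disc was off in the last wrist view. The picture showed the knob still in place between the fingers.
- **Left alone:** The closed jars looked unmoved in the pictures. I kept clear of the bottle and the brush and did not measure them again.

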